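Check the air reservoir with a push-on rod gauge

TASK

Take the push-on pressure gauge out of its stand, set it squarely over the reservoir's valve stem and press it down, steadily and gently, until its mouth squeezes the rubber seal ring by about 3 mm (some 10 N); hold it there for two seconds so that the air pushes the reading rod out, and do not crush the ring flat. Then lift it off and put it back upright in its stand, let go, with the rod still standing out at its reading. Leave the other things on the table where they are.

Things in the scene. Friction and masses are not known exactly. Their poses are not given: they have to be found in the camera images.
- gauge: The gauge: an upright round tube standing mouth down in its stand, 102 mm tall without the rod, 250 g, the same all round. Lowest 60 mm: bare steel socket 29 mm in diameter, with a round bore 19 mm wide and 48 mm deep open at the bottom. Above that (60 to 102 mm) a black grip sleeve 24 mm in diameter. Origin: centre of the mouth (bottom end); its z axis points up along the tube.
- gauge_grip (a point): Point on the gauge's axis in the black grip sleeve, 84 mm above the mouth and 18 mm below the sleeve's top: the place to grasp, 24 mm wide. The rod rises from the sleeve's top between the fingers (its knob is 4 mm tall, and comes out at most 25 mm further), so do not grasp lower than this.
- rod (a joint): How far the gauge's reading rod stands out of its top, m: 0 = in. The rod's foot hangs inside the bore 14 mm above the mouth; the valve's core pushes it up with 2 N and it stays by friction where it was pushed (6 to 22 mm, depending on the hidden pressure).
- stand: The gauge's stand: a grey block 100 x 100 x 40 mm, fixed. Origin: centre of its underside. In the middle of its top is a round pocket 34 mm wide and 30 mm deep (its floor 10 mm above the origin), where the gauge stands upright.
- tank: The air reservoir: a lying white steel cylinder 74 mm in diameter and 200 mm long, along its x axis, fixed on two saddles. Origin: centre of its footprint on the table, z up. The valve stem stands upright from the thick steel neck in the middle of its top; the short plug 30 mm away along x is not a valve.
- neck (a point): Centre of the top face of the reservoir's neck, 94 mm above the table, on the axis of the valve stem. The brass stem (16 mm in diameter, tapered to 11 mm over its last 5 mm) is screwed in to a different height each time: the upper face of the rubber seal ring round it lies anywhere from 10 to 40 mm above this point, and the stem's tip 37 mm above that face. Feel for it.
- seal (a joint): How far the rubber seal ring round the stem (33 mm in diameter, 8 mm thick) is squeezed down, m: 0 = free; springy, 3.5 N per mm, crushed flat beyond 0.0055. It is squeezed by the gauge's mouth once the stem has entered the bore by 36 mm.
- tape: Bystander: cardboard ring, 84 mm wide, 24 mm high, lying flat. Origin: centre of its underside.
- wrench: Bystander: steel wrench 150 mm long, lying flat. Origin: its underside.
- carton: Bystander: cardboard carton 90 x 130 x 50 mm. Origin: centre of its underside.
- spray: Bystander: white bottle, 56 mm in diameter, 130 mm tall. Origin: centre of its underside.
- plug: Bystander: brass stepped plug, 32 mm in diameter, 24 mm tall. Origin: centre of its underside.
- jar: Bystander: jar, 60 mm in diameter, 70 mm tall. Origin: centre of its underside.
Mind the look-alikes: they are no part of the job. Of the things like the gauge, leave any that is orange; of the rest the larger one is meant.

How it is judged:
On the way, in this order (a step that is already met when the one before it is completed fails the run):
1. the gauge is lifted out of its stand (height (world z) of gauge above 0.07 m), for 0.1 s.
2. the gauge sits squarely over the stem and squeezes the seal ring by 1.5 to 4.5 mm, with the rod out (value of joint seal between 0.0015 and 0.0045 m and horizontal distance between gauge and neck below 0.004 m and angle between gauge's own z axis and vertical below 0.12 rad and value of joint rod above 0.004 m), for 1 s.
At the end, for the whole second after the job is handed in: The gauge stands at rest upright (within 7 degrees) on the floor of its stand's pocket (within 6 mm of its middle, mouth at most 14 mm above the table), its rod still more than 4 mm out, the seal ring free (horizontal distance between gauge and stand below 0.006 m and height (world z) of gauge below 0.014 m and angle between gauge's own z axis and vertical below 0.12 rad and linear speed of gauge below 0.02 m/s and value of joint rod above 0.004 m and value of joint seal below 0.001 m); the robot touches nothing.
It fails at once if the gauge or the robot presses the reservoir, its stem and seal with more than 22 N (contact force between any of gauge, the arm, the fingers and tank above 22 N).
It fails at once if the seal ring is crushed flat (squeezed more than 6 mm) (value of joint seal above 0.006 m).
It fails at once if the gauge is laid or knocked over (angle between gauge's own z axis and vertical above 0.8 rad).
It fails at once if a bystander is moved by more than 30 mm (distance of any of tape, wrench, carton, spray, plug, jar from where it was at the start of the episode above 0.03 m).
It also fails if it takes over 72 s, if anything falls off the work surface, if the arm or the gripper's body presses on something with over 40 N, if the wrist force passes 120 N, or if a joint passes its speed limit or range.

ROBOT

A 6-joint arm with a two-finger parallel gripper is mounted at the origin on the work surface. World frame = base frame: x ahead of the robot, y to its left, z up, the work surface at z = 0. Lengths are in m, angles in rad, forces in N, time in s.
With the tool pointing down it reaches from about 0.225 to 0.875 m from the base axis. Payload 3.4 kg.
Tool frame: the origin (TCP) lies on the mounting face of the last link; the fingertips stand 173 mm ahead of it and the grasp point (between the pads) lies 155 mm ahead of it; y points along the fingers, x is the direction in which the jaws open and shut, and the axes are right-handed (so a half turn about y gives the same grasp; the last joint's range is limited). The gripper opens to 85 mm and grips with 20 to 120 N. Pads are 22 mm wide; open, the fingers measure 114 mm over their backs; the gripper's body (76 mm by 85 mm) begins 54 mm behind the grasp point. The pads swing forward as they close: fully open they stand 13 mm farther back than shut.
Start: joints at [-1.235, 0.276, 1.505, -0, 1.361, -0.121], TCP at [0.254, -0.516, 0.405] pointing down, gripper open.
Joint ranges: [-2.89, 2.89], [-0.75, 2.08], [0.22, 2.7], [-1.18, 4.32], [0.11, 2.71], [-2.7, 2.7]. Speed limits (rad/s): [2.57, 2.57, 3.14, 3.14, 3.14, 3.14].

INTERFACE

Orientations are given as a unit quaternion [w, x, y, z].
In Python, from rig import manip, vision, ticket gives the robot as it stands.
- The arm moves only by the tool arm_command, never from a script. Its argument "increments" is one flat list of numbers, 7 for each row, row after row: the turn, a rotation vector about the tool's x, y, z in rad, then the shift along the tool's x, y, z in cm, then the closure, from 0 (fully open) to 1 (shut). In form: [wx, wy, wz, tx, ty, tz, hand, wx, wy, wz, tx, ty, tz, hand, ...]. A call has 1 to 8 rows; each row shifts and turns the commanded pose from where the row before left it, along the tool's axes as they then stand; what a row does not reach is not made up. A row lasts 1/8 s, in which the tool goes at most 62.5 mm and 10.7 degrees, less where a joint would pass 70% of its speed; a pose out of reach is approached as far as the arm can. A call is refused whole if a number of a shift passes 6.25 or a number of a turn 0.188, either way. A call with a gripper value outside its range is refused whole. The fingers move at their own pace and stop on an object; "grip_force" is the grip in N (left out, the last holds). Time passes only in rows, so rows that do not move let the fingers close. It gives the time, the measured TCP pose, the force and the opening at its end, in the units of the state.
- manip.get_state(): the state, without advancing time (a new reading comes with each control period).
- vision.get_image(name): name is "side" or "top" or "wrist"; returns the picture (400x640x3 uint8, red, green, blue); there is no depth.
- vision.camera_params(name): a dict with "vfov" (degrees; the focal length in pixels is half the picture's height over the tangent of half this angle, whatever the lens; pixels are square), "cx", "cy" (the principal point, pixels), "distortion" ([k1, k2, p1, p2, k3] as OpenCV has them; the pictures are not rectified), "R" (3x3) and "t" (3): a world point X has camera coordinates R X + t. Camera axes: x right, y down, z forward; pixel columns grow to the right and rows downward; lengths in m; the calibration is good to about 2 mm. A picture is of the moment at which its call begins: read the wrist's pose just before it. camera_params takes no time and is no camera call; for the wrist camera it gives the pose at the moment of the call.
- ticket.sign_off(): hands the job in, once; it reports no verdict.
The state is a dict: "clock": time; "qpos": joint angles; "qd": joint speeds; "effort": joint torques, N m; "position": TCP position; "ee_rot": TCP orientation; "contact_force": force on the tool from outside, world axes, zero at the start; "moment": the same for the moment, N m; "width": finger opening in m.
Only numpy, scipy, OpenCV 4.12 (cv2) and the standard library are available. Lean on these libraries where they do the work, as an engineer would, in place of code of your own. Each camera call takes 0.05 s, during which the arm holds its last target.

## Working session

There is one attempt and no reset: what is moved stays moved. The work goes in short steps, Python scripts to look and compute and a tool call to move; the robot and the scene stay as the last step left them, time stands still between calls to the robot, and variables do not carry over. Pictures are saved under pics/ and viewed, and the job is handed in when it is done.

Besides the shell and the picture viewer there is one more tool, called after "Emit:" as a command line: name --argument value ..., lists and objects as JSON in quotes. arm_command: Moves the arm, as the interface text tells. Its arguments: {"type":"object","properties":{"increments":{"type":"array"},"grip_force":{"type":"number"}},"required":["increments"]}

```bash
mkdir -p pics; cat > h.py <<'E'
import numpy as np, cv2
from rig import manip, vision, ticket
def K(p):
    f=200/np.tan(np.radians(p['vfov'])/2); return np.array([[f,0,p['cx']],[0,f,p['cy']],[0,0,1]])
def ray(p,u,v):
    q=cv2.undistortPoints(np.array([[[u,v]]],float),K(p),np.array(p['distortion'],float))[0,0]
    R=np.array(p['R']);t=np.array(p['t']); d=R.T@np.array([q[0],q[1],1]); return -R.T@t,d/np.linalg.norm(d)
def onz(p,u,v,z):
    o,d=ray(p,u,v); return o+d*(z-o[2])/d[2]
def proj(p,X):
    X=np.atleast_2d(np.array(X,float)); r,_=cv2.Rodrigues(np.array(p['R'])); 
    return cv2.projectPoints(X,r,np.array(p['t'],float),K(p),np.array(p['distortion'],float))[0][:,0]
def tri(*rs):
    A=np.zeros((3,3));b=np.zeros(3)
    for o,d in rs:
        M=np.eye(3)-np.outer(d,d);A+=M;b+=M@o
    x=np.linalg.solve(A,b); return x,[np.linalg.norm((np.eye(3)-np.outer(d,d))@(x-o)) for o,d in rs]
def save(im,n): cv2.imwrite('pics/'+n+'.png',im[:,:,::-1])
def crop(im,n,x0,y0,x1,y1,s): save(cv2.resize(im[y0:y1,x0:x1],None,fx=s,fy=s,interpolation=cv2.INTER_CUBIC),n)
E
python3 - <<'E'
from h import *
import pickle
d={}
for n in ['side','top','wrist']:
    p=vision.camera_params(n); im=vision.get_image(n); save(im,n+'0'); d[n]=(p,im); print(n,p)
pickle.dump(d,open('v0.pkl','wb')); print(manip.get_state())
E
```

```text
side {'vfov': 57.034722422042535, 'cx': 321.00953062978186, 'cy': 194.89470273773512, 'distortion': array([-0.01680981,  0.        ,  0.        ,  0.        ,  0.        ]), 'R': array([[ 0.99864222, -0.04898296,  0.01773069],
       [-0.01010605, -0.51606653, -0.85648888],
       [ 0.05110358,  0.85514677, -0.51586085]]), 't': array([-0.59550177,  0.09598863,  0.80264264])}
top {'vfov': 50.29071172035783, 'cx': 322.5246714500987, 'cy': 197.83355940902524, 'distortion': array([-0.0178255,  0.       ,  0.       ,  0.       ,  0.       ]), 'R': array([[-0.002257  , -0.99937683, -0.03522579],
       [-0.99044889,  0.00709038, -0.13769794],
       [ 0.13786189,  0.03457856, -0.98984768]]), 't': array([-2.60455555e-04,  6.28943329e-01,  8.95571608e-01])}
wrist {'vfov': 58.75828744803629, 'cx': 316.98987308699265, 'cy': 195.53748820164373, 'distortion': array([-0.00721553,  0.        ,  0.        ,  0.        ,  0.        ]), 'R': array([[ 0.44131813, -0.89734816, -0.00214231],
       [-0.85505144, -0.42123843,  0.30239912],
       [-0.27225972, -0.13162242, -0.95317899]]), 't': array([-0.5742659 , -0.03931388,  0.37986735])}
{'clock': 0.15, 'qpos': array([-1.23498775e+00,  2.76421277e-01,  1.50583539e+00,  2.98249337e-05,
        1.36070306e+00, -1.20983097e-01]), 'qd': array([ 0.00164134, -0.00037219, -0.00229863,  0.00084124,  0.00122   ,
       -0.00011674]), 'effort': array([ 1.04520052e-03, -4.17143977e+01, -2.46033043e+01, -2.55604527e-04,
        7.60714029e-03, -1.62976107e-05]), 'position': array([ 0.25357208, -0.51589124,  0.40405726]), 'ee_rot': array([ 0.60053297, -0.59991059,  0.37417953, -0.37343959]), 'contact_force': array([ 0.08190797, -0.40130708, -0.35909878]), 'moment': array([ 0.01939757, -0.03927402, -0.05417532]), 'width': 0.0857110841620645}
```

View pics/top0.png

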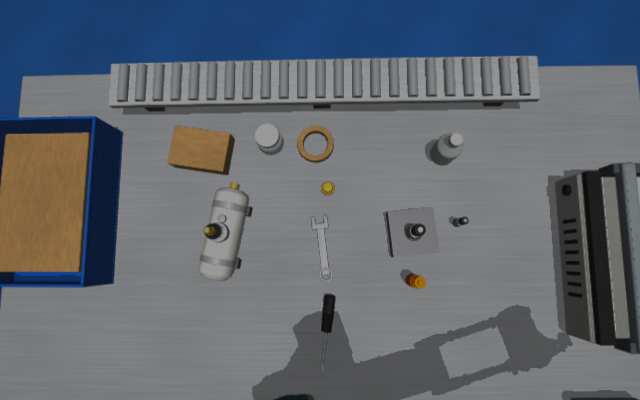

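View pics/side0.png

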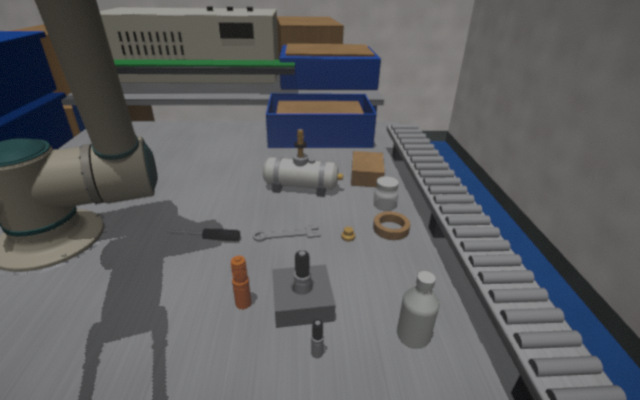

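View pics/wrist0.png

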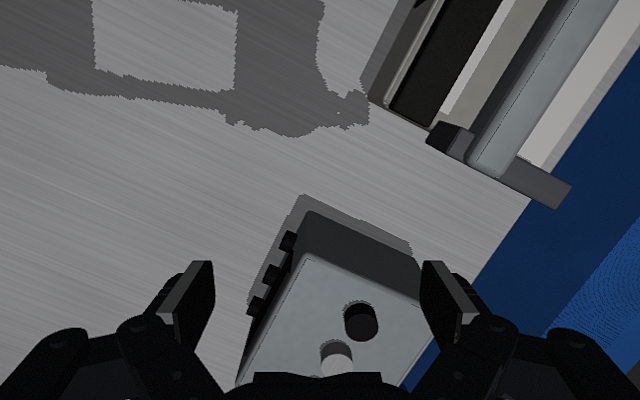

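Gauge-like things are:
- the black/steel one in the grey block, at top (417,230) and side (302,265)
- a small black/steel one beside it, at top (461,221) and side (317,335)
- an orange one, at top (416,281) and side (240,280)

The orange one is excluded. Of the other two, the larger is the one in the stand. I'll confirm that in enlarged crops.

```bash
python3 - <<'E'
import pickle
from h import *
d=pickle.load(open('v0.pkl','rb'))
crop(d['side'][1],'s_g',220,230,350,360,6)
crop(d['top'][1],'t_g',370,190,490,300,6)
crop(d['side'][1],'s_t',250,115,360,205,7)
crop(d['top'][1],'t_t',180,170,270,290,5)
E
```

```text
(no output)
```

View pics/s_g.png

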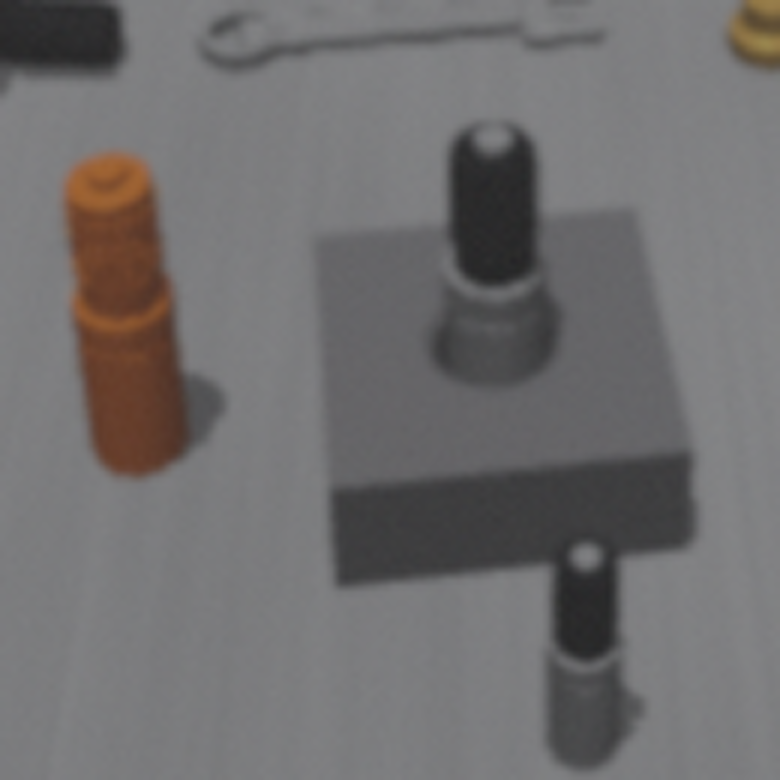

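View pics/t_g.png

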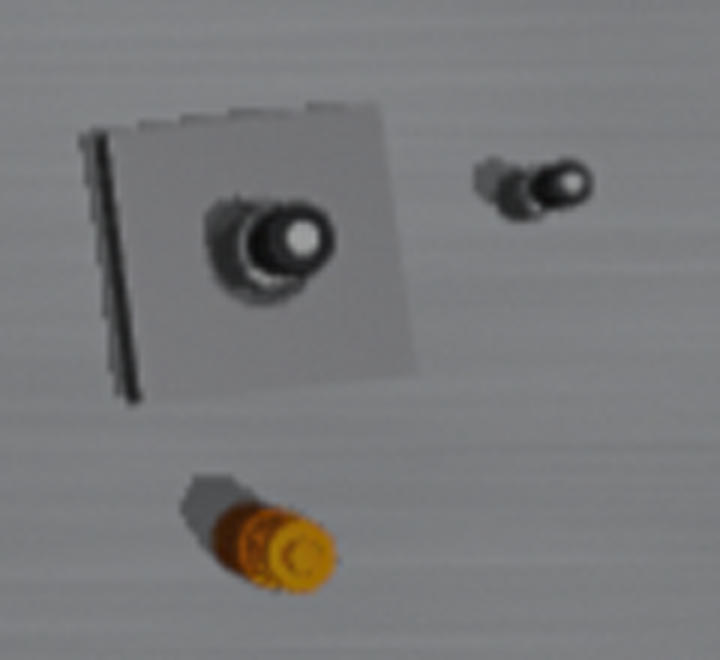

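View pics/s_t.png

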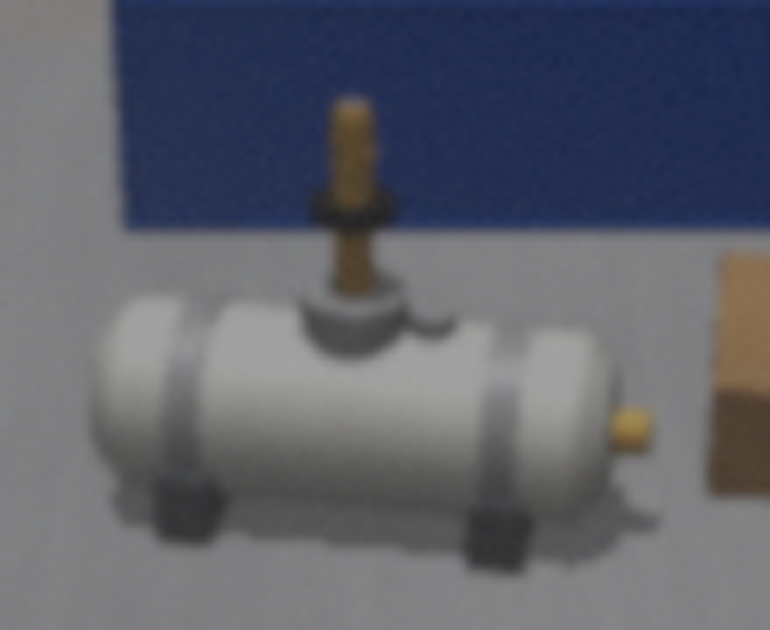

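View pics/t_t.png

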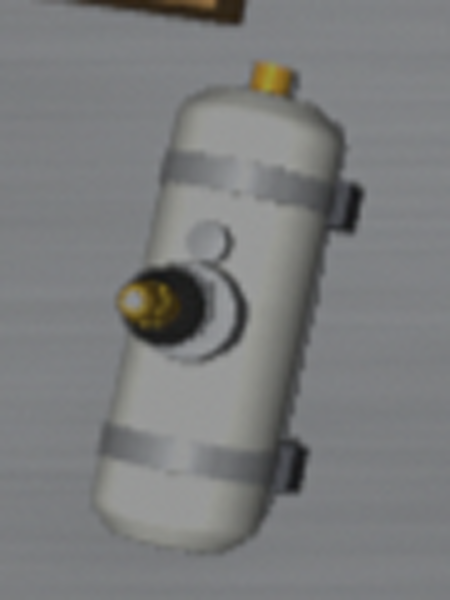

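The in-stand gauge at side (302,254) / top (420,230) is clearly larger than the free black one, and it isn't orange, so it's the target. The stem tip is at side (300,130) / top (207,230). Next I'll triangulate.

```bash
python3 - <<'E'
import pickle
from h import *
d=pickle.load(open('v0.pkl','rb'))
S=d['side'][0];T=d['top'][0]
def s6(x,y):return ray(S,220+(x+.5)/6-.5,230+(y+.5)/6-.5)
def t6(x,y):return ray(T,370+(x+.5)/6-.5,190+(y+.5)/6-.5)
def s7(x,y):return ray(S,250+(x+.5)/7-.5,115+(y+.5)/7-.5)
def t5(x,y):return ray(T,180+(x+.5)/5-.5,170+(y+.5)/5-.5)
print('knob',tri(s6(492,140),t6(302,238)))
cs=[tri(s6(*a),t6(*b)) for a,b in [((317,235),(140,402)),((635,210),(98,130)),((690,455),(378,102)),((335,490),(417,373))]]
for c in cs: print(c)
print('stand',np.mean([c[0] for c in cs],0))
print('small',tri(s6(585,555),t6(571,183)),'orange',tri(s6(107,178),t6(304,554)))
print('tip',tri(s7(352,104),t5(133,300)))
# ring
print('ring',tri(s7(353,200),t5(165,306)))
for n,z in (('tip',.2),):
    pass
o=manip.get_state()['position']
for n,(u,v) in dict(spray=(446,150),jar=(268,138),carton=(201,150),tape=(316,143),driver=(328,312)).items(): print(n,onz(T,u,v,0.05))
E
```

```text
knob (array([ 0.55340445, -0.20031612,  0.11586471]), [np.float64(0.0006917182330200995), np.float64(0.0006917182330198873)])
(array([ 0.49948232, -0.15483866,  0.04139962]), [np.float64(0.0007326733126601109), np.float64(0.0007326733126602025)])
(array([ 0.59795841, -0.14231723,  0.03784054]), [np.float64(0.001002499639042431), np.float64(0.0010024996390422976)])
(array([ 0.60717171, -0.24406746,  0.03992232]), [np.float64(0.0011945639804813932), np.float64(0.0011945639804813134)])
(array([ 0.50998592, -0.25417971,  0.04097766]), [np.float64(0.0002150151626164312), np.float64(0.00021501516261653006)])
stand [ 0.55364959 -0.19885076  0.04003504]
small (array([ 0.57505996, -0.30321829,  0.07143248]), [np.float64(0.0006269089702901727), np.float64(0.0006269089702900458)]) orange (array([ 0.44892463, -0.19990575,  0.10449497]), [np.float64(0.001046648835343824), np.float64(0.0010466488353438768)])
tip (array([0.55115398, 0.21458799, 0.1689804 ]), [np.float64(0.0007008645891875404), np.float64(0.0007008645891876093)])
ring (array([0.5510957 , 0.2129608 , 0.13244166]), [np.float64(0.0007003764925010835), np.float64(0.0007003764925010603)])
spray [ 0.73253146 -0.27600831  0.05      ]
jar [0.76447901 0.11869008 0.05      ]
carton [0.73867454 0.26996391 0.05      ]
tape [0.75161988 0.01084183 0.05      ]
driver [ 0.38454197 -0.01446099  0.05      ]
```

```bash
cat >> h.py <<'E'
from scipy.spatial.transform import Rotation as Ro
def Rt(s): w=s['ee_rot']; return Ro.from_quat([w[1],w[2],w[3],w[0]]).as_matrix()
def delta(target,Rtar=None):
    s=manip.get_state(); R=Rt(s); print('pos',s['position'].round(4),'clock',s['clock'],'w',s['width'],'F',s['contact_force'].round(2))
    print('tilt',np.degrees(np.arccos(-R[2,2])).round(2))
    if Rtar is not None:
        print('rotvec tool',Ro.from_matrix(R.T@Rtar).as_rotvec().round(4)); 
    print('shift now-tool cm',(R.T@(np.array(target)-s['position'])*100).round(2)); 
    if Rtar is not None: print('shift target-tool cm',(Rtar.T@(np.array(target)-s['position'])*100).round(2))
def down(yaw): # tool x at yaw, z down
    x=np.array([np.cos(yaw),np.sin(yaw),0]); z=np.array([0,0,-1.]); return np.array([x,np.cross(z,x),z]).T
E
python3 - <<'E'
from h import *
s=manip.get_state();print(Rt(s).round(4)); x=Rt(s)[:,0]; print(np.degrees(np.arctan2(x[1],x[0])))
for yaw in (-60,-63.6,-90,0): print(yaw); delta([.5535,-.1995,.30],down(np.radians(yaw)))
E
```

```text
[[ 4.411e-01 -4.000e-04  8.975e-01]
 [-8.975e-01  1.300e-03  4.411e-01]
 [-1.400e-03 -1.000e+00  2.000e-04]]
-63.82811473880186
-60
pos [ 0.2536 -0.5159  0.4041] clock 0.15 w 0.0857110841620645 F [ 0.08 -0.4  -0.36]
tilt 90.01
rotvec tool [-1.5704 -0.0514 -0.0535]
shift now-tool cm [-15.15  10.43  40.87]
shift target-tool cm [-12.4  -41.79  10.41]
-63.6
pos [ 0.2536 -0.5159  0.4041] clock 0.15 w 0.0857110841620645 F [ 0.08 -0.4  -0.36]
tilt 90.01
rotvec tool [-1.571  -0.0021 -0.0042]
shift now-tool cm [-15.15  10.43  40.87]
shift target-tool cm [-15.   -40.93  10.41]
-90
pos [ 0.2536 -0.5159  0.4041] clock 0.15 w 0.0857110841620645 F [ 0.08 -0.4  -0.36]
tilt 90.01
rotvec tool [-1.5408  0.3593  0.3571]
shift now-tool cm [-15.15  10.43  40.87]
shift target-tool cm [-31.64 -29.99  10.41]
0
pos [ 0.2536 -0.5159  0.4041] clock 0.15 w 0.0857110841620645 F [ 0.08 -0.4  -0.36]
tilt 90.01
rotvec tool [-1.3922 -0.8658 -0.8675]
shift now-tool cm [-15.15  10.43  40.87]
shift target-tool cm [ 29.99 -31.64  10.41]
```

Emit:
arm_command --increments '[0,0,0,-1.9,0.4,5.1,0.3,0,0,0,-1.9,0.4,5.1,0.3,0,0,0,-1.9,0.4,5.1,0.3,0,0,0,-1.9,0.4,5.1,0.3,0,0,0,-1.9,0.4,5.1,0.3,0,0,0,-1.9,0.4,5.1,0.3,0,0,0,-1.9,0.4,5.1,0.3,0,0,0,-1.85,0.4,5.17,0.3]' --grip_force 40

```text
clock: 1.15
position: [0.5546, -0.1984, 0.3724]
ee_rot: [-0.6, 0.6, -0.374, 0.374]
contact_force: [0.8, -0.4, -0.1]
width: 0.0595
```

Emit:
arm_command --increments '[0,0,0,0,0,0,0.3,0,0,0,0,0,0,0.3]'

```text
clock: 1.4
position: [0.5534, -0.1998, 0.3723]
ee_rot: [-0.6, 0.601, -0.374, 0.373]
contact_force: [0.7, -1.3, 0.0]
width: 0.0595
```

```bash
python3 - <<'E'
from h import *
import pickle
s=manip.get_state();p=vision.camera_params('wrist'); im=vision.get_image('wrist'); save(im,'w1'); pickle.dump((p,im),open('w1.pkl','wb'))
print(s['position'],s['width'],s['qpos'].round(3),s['clock'],s['contact_force'])
print(-np.array(p['R']).T@p['t'])
print(Rt(s).round(4)); print(proj(p,[[.5535,-.2,.116],[.5535,-.1995,.04]]))
E
```

```text
[ 0.55338086 -0.19979778  0.37229412] 0.059525429124509005 [-4.640e-01  3.160e-01  1.529e+00 -1.000e-03  1.298e+00  6.490e-01] 1.4 [ 0.698163   -1.26081733  0.0316458 ]
[ 0.62300921 -0.16580594  0.340984  ]
[[ 4.418e-01 -1.400e-03  8.971e-01]
 [-8.971e-01 -3.000e-04  4.418e-01]
 [-4.000e-04 -1.000e+00 -1.400e-03]]
[[317.18035688 203.63512755]
 [316.6942037  175.05581659]]
```

View pics/w1.png

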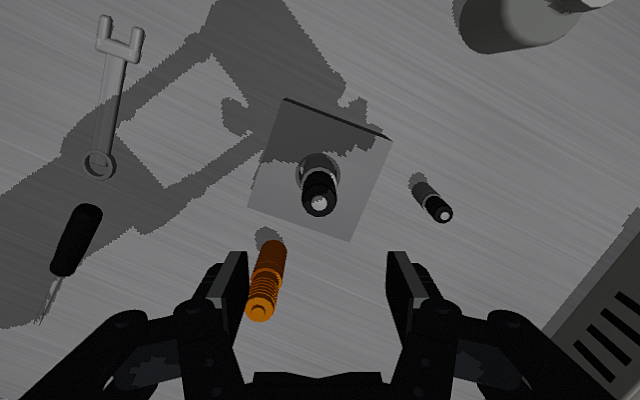

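```bash
python3 - <<'E'
from h import *
import pickle
p,im=pickle.load(open('w1.pkl','rb')); crop(im,'w1c',240,90,400,250,5)
E
```

```text
(no output)
```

View pics/w1c.png

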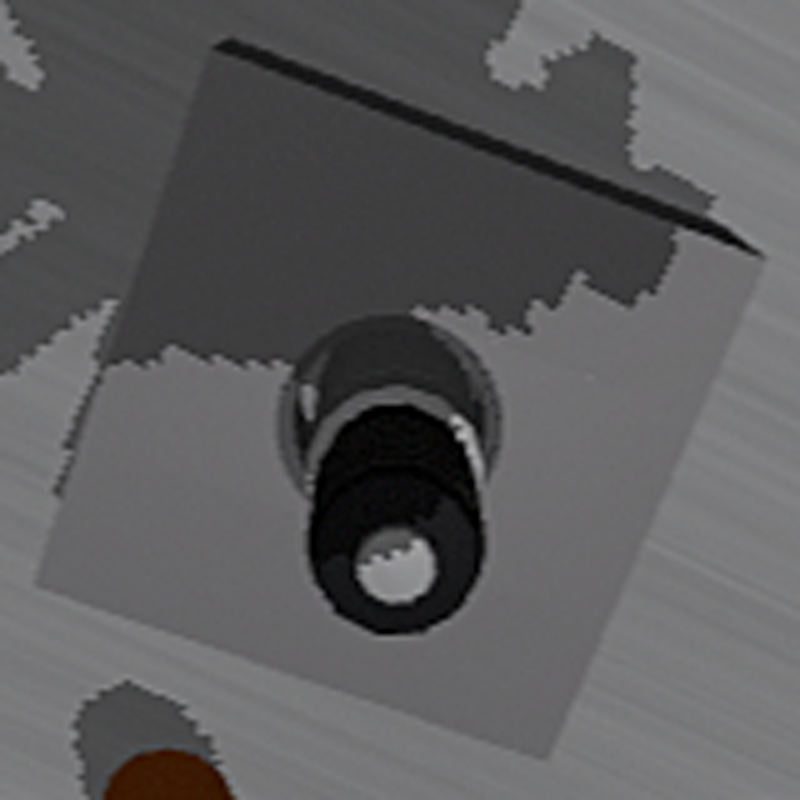

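```bash
python3 - <<'E'
from h import *
import pickle
p,im=pickle.load(open('w1.pkl','rb'))
f=lambda x,y:(240+(x+.5)/5-.5,90+(y+.5)/5-.5)
k=onz(p,*f(396,565),.116); print('knob',k,'sleevetop',onz(p,*f(396,549),.112))
print('corners',[onz(p,*f(*c),.04).round(4) for c in [(216,46),(765,257),(548,758),(38,583)]])
print(np.mean([onz(p,*f(*c),.04) for c in [(216,46),(765,257),(548,758),(38,583)]],0))
d=pickle.load(open('v0.pkl','rb'));S=d['side'][0];T=d['top'][0]
print(tri(ray(p,*f(396,565)),ray(S,220+492.5/6-.5,230+140.5/6-.5),ray(T,370+302.5/6-.5,190+238.5/6-.5)))
delta([.554,-.2005,.250])
E
```

```text
knob [ 0.55463603 -0.20064797  0.116     ] sleevetop [ 0.55547744 -0.20024962  0.112     ]
corners [array([ 0.599 , -0.1462,  0.04  ]), array([ 0.6087, -0.2441,  0.04  ]), array([ 0.5101, -0.2545,  0.04  ]), array([ 0.5   , -0.1562,  0.04  ])]
[ 0.55444646 -0.20024306  0.04      ]
(array([ 0.5537656 , -0.20046256,  0.11562718]), [np.float64(0.000774078304831031), np.float64(0.0010750349313216436), np.float64(0.0003690901519955029)])
pos [ 0.553  -0.2003  0.3725] clock 1.45 w 0.06011520018594656 F [-0.3  -0.97  0.11]
tilt 89.94
shift now-tool cm [ 0.06 12.25  0.09]
```

Emit:
arm_command --increments '[0,0,0,0.1,3,0.1,0.3,0,0,0,0,3,0,0.3,0,0,0,0,2.5,0,0.3,0,0,0,0,2,0,0.3,0,0,0,0,1.2,0,0.3,0,0,0,0,0.6,0,0.3,0,0,0,0,0,0,0.3]'

```text
clock: 2.33
position: [0.5548, -0.2007, 0.2499]
ee_rot: [-0.6, 0.6, -0.374, 0.374]
contact_force: [0.9, -0.1, -0.5]
width: 0.0601
```

```bash
python3 - <<'E'
from h import *
import pickle
delta([.5542,-.2005,.250])
s=manip.get_state();p=vision.camera_params('wrist'); im=vision.get_image('wrist'); save(im,'w2'); save(vision.get_image('side'),'s2')
E
```

```text
pos [ 0.5548 -0.2007  0.2499] clock 2.325 w 0.06008364039939918 F [ 0.95 -0.12 -0.52]
tilt 90.0
shift now-tool cm [-0.05 -0.01 -0.04]
```

View pics/w2.png

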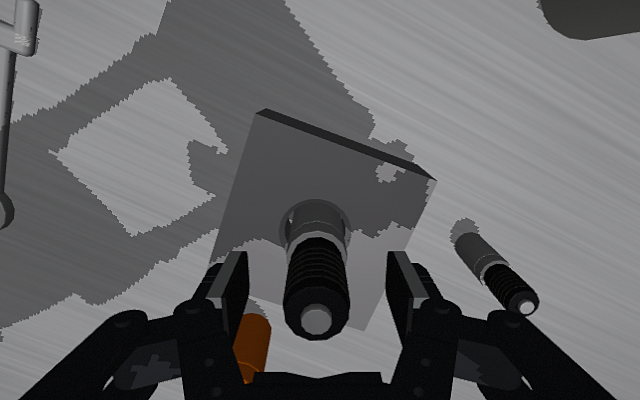

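View pics/s2.png

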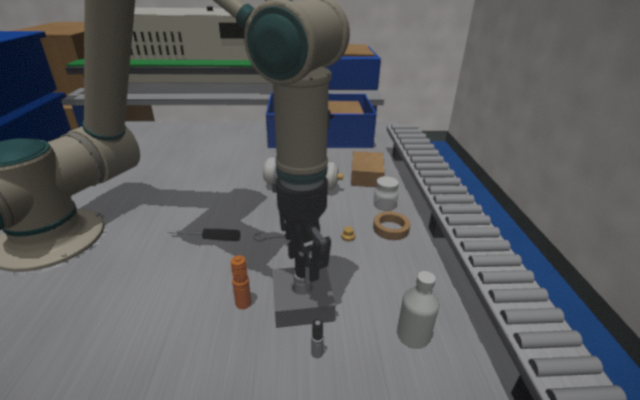

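The wrist view shows the sleeve centred at (317,300) between the pads at (248) and (387). I'll close the gripper.

Emit:
arm_command --increments '[0,0,0,0,0,0,1,0,0,0,0,0,0,1,0,0,0,0,0,0,1,0,0,0,0,0,0,1,0,0,0,0,0,0,1,0,0,0,0,0,0,1]' --grip_force 60

```text
clock: 3.18
position: [0.5551, -0.2002, 0.2503]
ee_rot: [0.6, -0.6, 0.374, -0.374]
contact_force: [-0.6, 0.7, 4.6]
width: 0.0229
```

Emit:
arm_command --increments '[0,0,0,0,-1,0,1,0,0,0,0,-1,0,1,0,0,0,0,-2,0,1,0,0,0,0,-3,0,1,0,0,0,0,-4,0,1,0,0,0,0,-3.0,0,1,0,0,0,0,-2,0,1,0,0,0,0,-1,0,1]'

```text
clock: 4.18
position: [0.5549, -0.2003, 0.4212]
ee_rot: [0.6, -0.6, 0.373, -0.375]
contact_force: [-0.3, -0.0, -3.0]
width: 0.0228
```

```bash
python3 - <<'E'
from h import *
s=manip.get_state(); print(s['position'],s['width'],s['contact_force'],s['clock'])
save(vision.get_image('wrist'),'w3'); save(vision.get_image('side'),'s3')
E
```

```text
[ 0.55490287 -0.20029674  0.42117084] 0.022754099913318875 [-0.29216119 -0.02987031 -2.96620672] 4.175
```

View pics/w3.png

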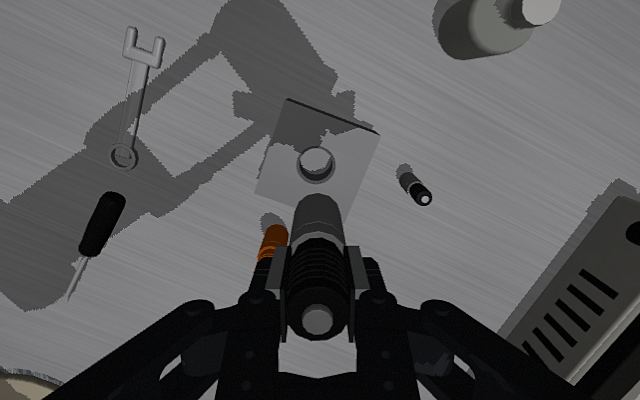

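View pics/s3.png

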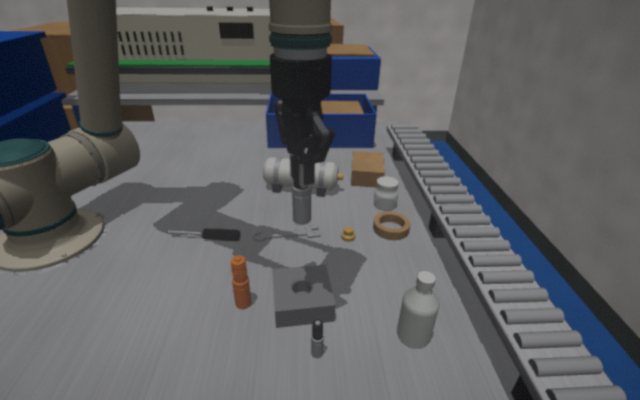

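Emit:
arm_command --increments '[0,0,0,-2.5,-1.2,1.2,1,0,0,0,-4.2,-1,2,1,0,0,0,-4.7,-0.8,2.2,1,0,0,0,-4.7,-0.4,2.2,1,0,0,0,-4.7,0,2.2,1,0,0,0,-4.2,0,2,1,0,0,0,-3,0,1.5,1,0,0,0,-1.8,0,0.9,1]'

```text
clock: 5.28
position: [0.5506, 0.1313, 0.4524]
ee_rot: [-0.6, 0.601, -0.374, 0.373]
contact_force: [-0.0, 0.2, -1.6]
width: 0.0225
```

Emit:
arm_command --increments '[0,0,0,0,0,0,1,0,0,0,0,0,0,1]'

```text
clock: 5.52
position: [0.5511, 0.1289, 0.4533]
ee_rot: [-0.6, 0.601, -0.374, 0.374]
contact_force: [-0.8, -0.2, -2.5]
width: 0.0227
```

```bash
python3 - <<'E'
from h import *
import pickle
s=manip.get_state();p=vision.camera_params('wrist'); im=vision.get_image('wrist'); save(im,'w4'); pickle.dump((p,im,s),open('w4.pkl','wb'))
print(s['position'],s['width'],s['contact_force'],s['clock'],s['qpos']); print(Rt(s).round(4)); crop(im,'w4c',100,60,300,210,4)
E
```

```text
[0.55105425 0.12885729 0.45325165] 0.022742654013557944 [-0.80121455 -0.22032612 -2.46254679] 5.525 [ 1.07212829e-01  2.39527966e-01  1.43619332e+00 -1.31294663e-03
  1.46677138e+00  1.22204277e+00]
[[ 4.405e-01 -8.000e-04  8.978e-01]
 [-8.978e-01 -1.400e-03  4.405e-01]
 [ 9.000e-04 -1.000e+00 -1.300e-03]]
```

View pics/w4.png

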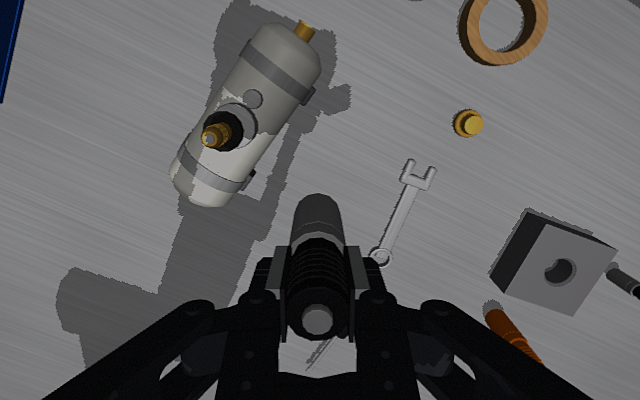

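```bash
python3 - <<'E'
from h import *
import pickle
p,im,s=pickle.load(open('w4.pkl','rb'));crop(im,'w4c',180,85,270,165,8)
E
```

```text
(no output)
```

View pics/w4c.png

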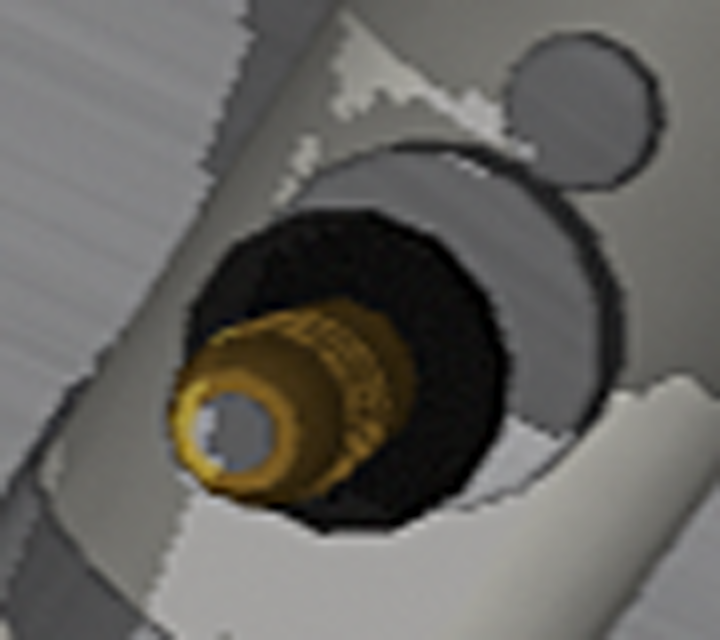

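```bash
python3 - <<'E'
from h import *
import pickle
p,im,s=pickle.load(open('w4.pkl','rb'));d=pickle.load(open('v0.pkl','rb'));S=d['side'][0];T=d['top'][0]
f=lambda x,y:(180+(x+.5)/8-.5,85+(y+.5)/8-.5)
rs=ray(S,250+352.5/7-.5,115+104.5/7-.5); rt=ray(T,180+133.5/5-.5,170+300.5/5-.5); rw=ray(p,*f(235,430))
print(tri(rw,rs,rt)); print(tri(rw,rt)); print(tri(rw,rs))
for z in (.165,.169,.173): print(onz(p,*f(235,430),z))
for z in (.128,.132,.136): print(onz(p,*f(347,370),z))
print('neck rough', onz(p,*f(440,322),.094))
print('stand now', [onz(p,u,v,.04) for u,v in [(560,272)]])
E
```

```text
(array([0.55167388, 0.21499155, 0.16842758]), [np.float64(0.001034313772466569), np.float64(0.001260590386976582), np.float64(0.0002868887535183788)])
(array([0.55206194, 0.21555188, 0.16592783]), [np.float64(2.6372740269305654e-05), np.float64(2.637274026931066e-05)])
(array([0.5515399 , 0.2152143 , 0.16831779]), [np.float64(0.0011388738533031088), np.float64(0.001138873853303193)])
[0.55182253 0.2157176  0.165     ]
[0.5528957  0.21489237 0.169     ]
[0.55396888 0.21406714 0.173     ]
[0.55273171 0.21521865 0.128     ]
[0.55365743 0.21450407 0.132     ]
[0.55458316 0.2137895  0.136     ]
neck rough [0.55459387 0.21377182 0.094     ]
stand now [array([ 0.55411046, -0.1996632 ,  0.04      ])]
```

```bash
python3 - <<'E'
from h import *
import pickle
p,im,s=pickle.load(open('w4.pkl','rb')); crop(im,'w4d',270,180,370,350,5)
R=Rt(s)
# points on tool axis: distances along tool y: knob top .134, sleeve bottom .18, mouth .240
for a in (.134,.138,.180,.240):
    c=s['position']+R@np.array([0,a,0]); r={.134:.005,.138:.012,.18:.0145,.24:.0145}[a]
    th=np.linspace(0,2*np.pi,90); P=np.array([c+R@np.array([r*np.cos(t),0,r*np.sin(t)]) for t in th]); q=proj(p,P)
    print(a,proj(p,c),'x',q[:,0].min(),q[:,0].max(),'y',q[:,1].min(),q[:,1].max())
E
```

```text
0.134 [[316.23825399 320.58288636]] x 301.62928522444673 330.8501149561159 y 308.07893251710203 332.77297431969794
0.138 [[316.26650772 313.35963263]] x 282.25123162995766 350.27003031409146 y 283.5348694504063 341.4719782223102
0.18 [[316.48477718 257.57116358]] x 285.3216949728864 347.63992015568465 y 228.76762698418622 284.8697009653875
0.24 [[316.66060509 212.64791949]] x 293.5080387236227 339.8126371244072 y 190.48492247591832 233.9514832934296
```

View pics/w4d.png

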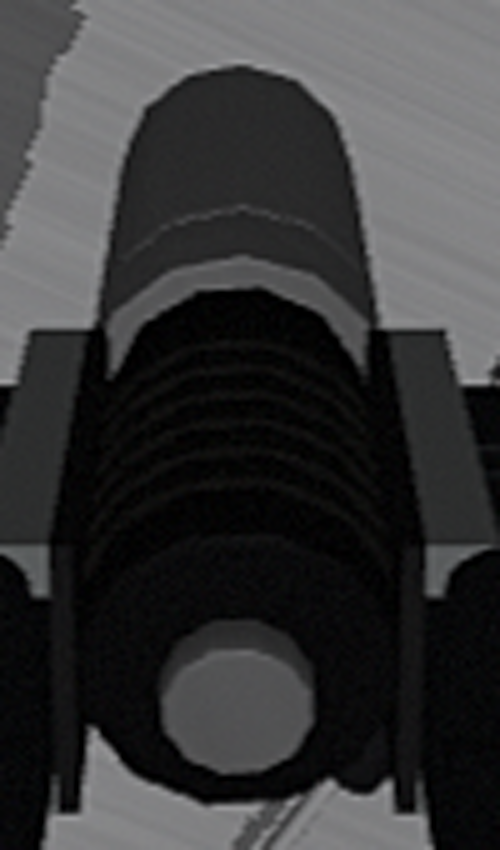

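Emit:
arm_command --increments '[0,0,0,-2,0,1,1,0,0,0,-2.5,0,1.3,1,0,0,0,-2,0,1.1,1,0,0,0,-1.23,0,0.6,1,0,0,0,0,1.2,0,1,0,0,0,0,1,0,1,0,0,0,0,0.6,0,1,0,0,0,0,0,0,1]'

```text
clock: 6.58
position: [0.5527, 0.2162, 0.4248]
ee_rot: [-0.6, 0.601, -0.374, 0.374]
contact_force: [-0.5, 0.7, -2.2]
width: 0.0227
```

```bash
python3 - <<'E'
from h import *
import pickle
s=manip.get_state();d={}
for n in ('wrist','side','top'):
    p=vision.camera_params(n); im=vision.get_image(n); d[n]=(p,im)
pickle.dump((d,s),open('a5.pkl','wb'))
print(s['position'],s['contact_force'],s['clock']); print(Rt(s).round(4))
crop(d['wrist'][1],'w5',230,150,390,310,5);crop(d['side'][1],'s5',260,60,340,170,7);crop(d['top'][1],'t5',160,180,260,280,6)
E
```

```text
[0.55265257 0.21622347 0.42482251] [-0.53518732  0.74557771 -2.18083691] 6.575
[[ 4.404e-01 -1.600e-03  8.978e-01]
 [-8.978e-01 -7.000e-04  4.404e-01]
 [-1.000e-04 -1.000e+00 -1.700e-03]]
```

View pics/w5.png

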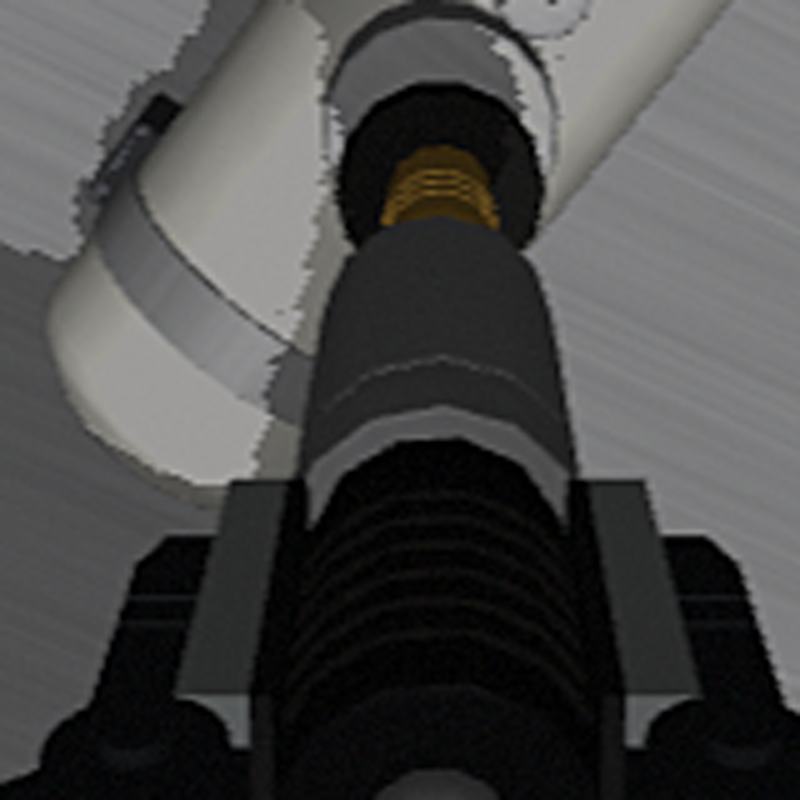

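View pics/s5.png

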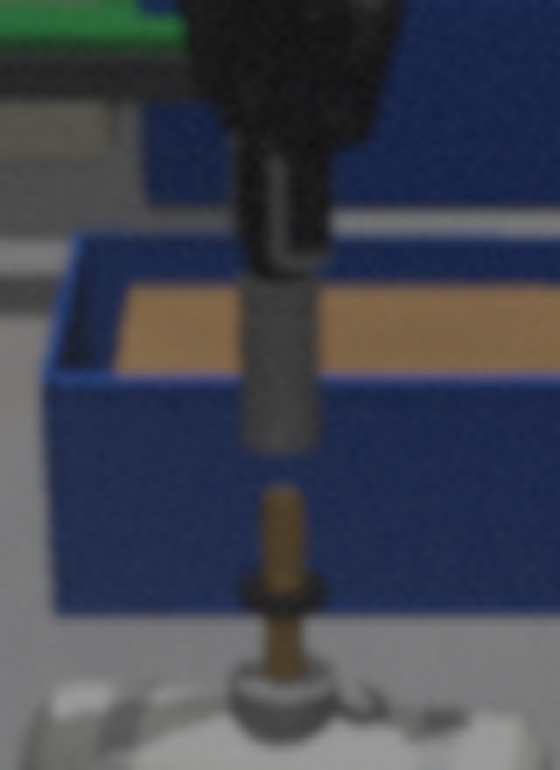

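View pics/t5.png

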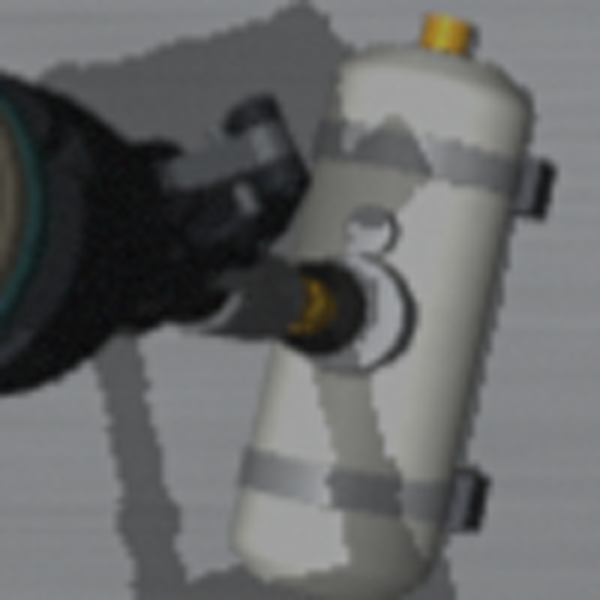

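The wrist crop shows the gauge axis at x≈442 against the stem at 441. In the side crop the gauge is at 281 and the stem/ring at 283–284, so it needs about +0.8 mm in x. I'll correct that and go down slowly while watching the force.

Emit:
arm_command --increments '[0,0,0,0,0.2,0.08,1,0,0,0,0,0.3,0,1,0,0,0,0,0.3,0,1,0,0,0,0,0.3,0,1,0,0,0,0,0.3,0,1,0,0,0,0,0.3,0,1,0,0,0,0,0.3,0,1,0,0,0,0,0.3,0,1]'

```text
clock: 7.72
position: [0.5535, 0.2172, 0.4025]
ee_rot: [-0.6, 0.6, -0.374, 0.374]
contact_force: [-0.3, 0.4, -2.1]
width: 0.0225
```

Emit:
arm_command --increments '[0,0,0,0,0,0,1,0,0,0,0,0,0,1]'

```text
clock: 7.98
position: [0.5535, 0.2172, 0.4027]
ee_rot: [0.6, -0.6, 0.374, -0.374]
contact_force: [0.3, 1.0, -2.0]
width: 0.0227
```

```bash
python3 - <<'E'
from h import *
s=manip.get_state(); print(s['position'],s['contact_force'],s['moment'],s['clock'])
save(cv2.resize(vision.get_image('side')[60:170,260:340],None,fx=7,fy=7,interpolation=cv2.INTER_CUBIC),'s6')
E
```

```text
[0.55348805 0.21715989 0.40274044] [ 0.30316853  1.03286712 -2.01846503] [ 0.01036539  0.04721657 -0.00899985] 7.975
```

View pics/s6.png

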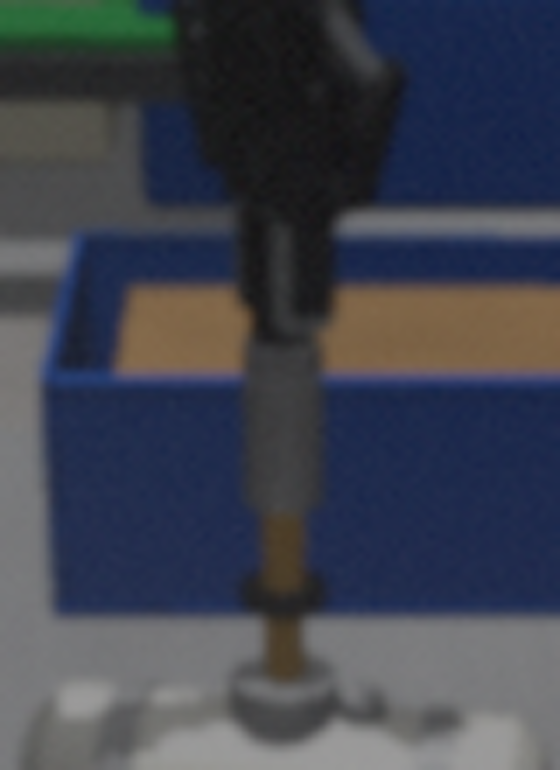

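Emit:
arm_command --increments '[0,0,0,0,0.3,0,1,0,0,0,0,0.3,0,1,0,0,0,0,0.3,0,1,0,0,0,0,0,0,1]'

```text
clock: 8.52
position: [0.5535, 0.2171, 0.3935]
ee_rot: [-0.6, 0.6, -0.374, 0.374]
contact_force: [-0.6, -0.3, -0.9]
width: 0.0225
```

Emit:
arm_command --increments '[0,0,0,0,0.3,0,1,0,0,0,0,0.3,0,1,0,0,0,0,0.2,0,1,0,0,0,0,0,0,1]'

```text
clock: 9.02
position: [0.5535, 0.2172, 0.3855]
ee_rot: [-0.6, 0.6, -0.374, 0.374]
contact_force: [-0.1, -0.1, 0.0]
width: 0.0226
```

Emit:
arm_command --increments '[0,0,0,0,0.2,0,1,0,0,0,0,0.2,0,1,0,0,0,0,0.2,0,1,0,0,0,0,0,0,1]'

```text
clock: 9.52
position: [0.5535, 0.2172, 0.3795]
ee_rot: [-0.6, 0.6, -0.374, 0.374]
contact_force: [-0.0, -0.4, -0.3]
width: 0.0225
```

Emit:
arm_command --increments '[0,0,0,0,0.1,0,1,0,0,0,0,0.1,0,1,0,0,0,0,0.1,0,1,0,0,0,0,0,0,1]'

```text
clock: 10.02
position: [0.5535, 0.2172, 0.3766]
ee_rot: [-0.6, 0.6, -0.374, 0.374]
contact_force: [0.4, -0.8, -0.3]
width: 0.0227
```

```bash
python3 - <<'E'
from h import *
s=manip.get_state(); print(s['position'],s['contact_force'],s['moment'],s['clock'])
im=vision.get_image('side'); crop(im,'s7',260,60,340,170,7); crop(vision.get_image('wrist'),'w7',230,100,390,260,5)
E
```

```text
[0.55345123 0.21719006 0.37658082] [ 0.43558991 -0.81335804 -0.26240144] [-0.02066067  0.15404178 -0.0296073 ] 10.025
```

View pics/s7.png

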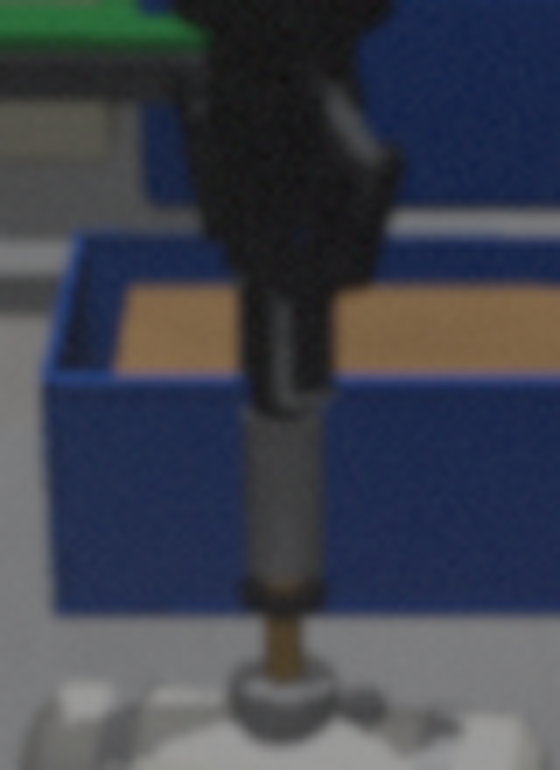

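View pics/w7.png

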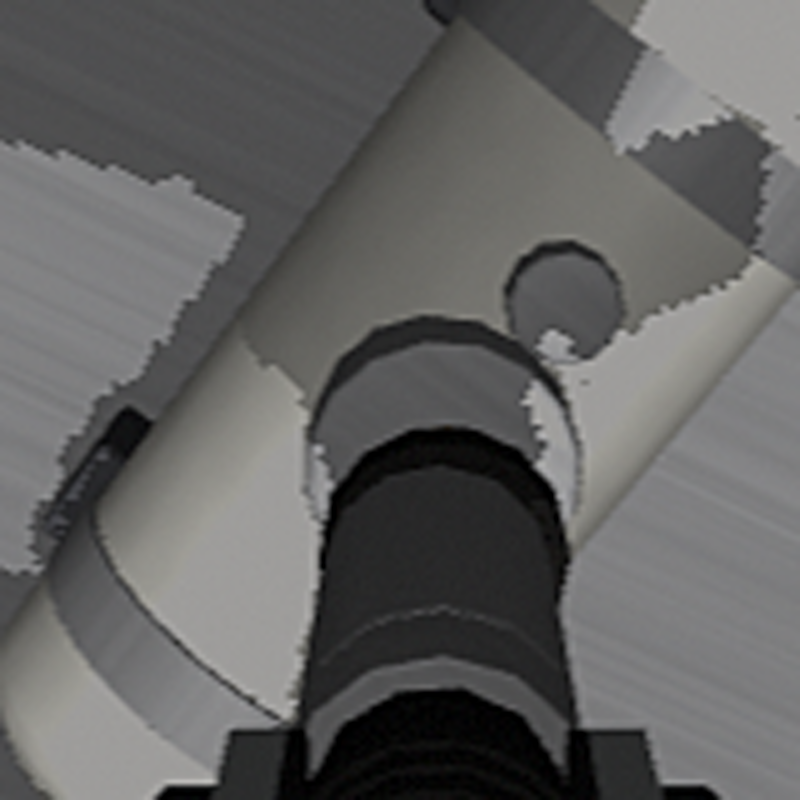

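A small gap still shows above the ring in both views. I'll go down in 1 mm steps.

Emit:
arm_command --increments '[0,0,0,0.04,0.1,0,1,0,0,0,0,0,0,1,0,0,0,0,0.1,0,1,0,0,0,0,0,0,1]'

```text
clock: 10.62
position: [0.5536, 0.2169, 0.3746]
ee_rot: [0.6, -0.6, 0.374, -0.374]
contact_force: [-1.4, 2.2, 0.3]
width: 0.0227
```

Emit:
arm_command --increments '[0,0,0,0,0.1,0,1,0,0,0,0,0,0,1]'

```text
clock: 10.88
position: [0.5536, 0.2168, 0.3736]
ee_rot: [0.6, -0.6, 0.374, -0.374]
contact_force: [-1.5, 2.1, 0.5]
width: 0.0226
```

Emit:
arm_command --increments '[0,0,0,0,0.1,0,1,0,0,0,0,0,0,1]'

```text
clock: 11.12
position: [0.5536, 0.2168, 0.3726]
ee_rot: [0.6, -0.6, 0.374, -0.374]
contact_force: [-0.3, 2.3, -0.1]
width: 0.0228
```

The shift produced a 2 N lateral force pushing back, so the bore was already well centred. I'll undo it and carry on.

Emit:
arm_command --increments '[0,0,0,-0.05,0.1,0,1,0,0,0,0,0,0,1,0,0,0,0,0,0,1]'

```text
clock: 11.5
position: [0.5535, 0.2171, 0.3717]
ee_rot: [-0.6, 0.6, -0.374, 0.374]
contact_force: [-0.2, -0.6, -0.4]
width: 0.0227
```

Emit:
arm_command --increments '[0,0,0,0,0.05,0,1,0,0,0,0,0,0,1,0,0,0,0,0,0,1]'

```text
clock: 11.88
position: [0.5535, 0.2171, 0.3712]
ee_rot: [-0.6, 0.6, -0.374, 0.374]
contact_force: [0.6, -0.3, -1.7]
width: 0.0224
```

Emit:
arm_command --increments '[0,0,0,0,0.1,0,1,0,0,0,0,0,0,1,0,0,0,0,0,0,1]'

```text
clock: 12.25
position: [0.5535, 0.2171, 0.3705]
ee_rot: [-0.6, 0.6, -0.374, 0.374]
contact_force: [-0.8, -2.2, 2.0]
width: 0.0225
```

Emit:
arm_command --increments '[0,0,0,0,0.1,0,1,0,0,0,0,0,0,1,0,0,0,0,0,0,1]'

```text
clock: 12.62
position: [0.5535, 0.2172, 0.3696]
ee_rot: [0.6, -0.6, 0.373, -0.374]
contact_force: [0.1, -2.0, 5.3]
width: 0.0225
```

Emit:
arm_command --increments '[0,0,0,0.02,0.1,0,1,0,0,0,0,0,0,1,0,0,0,0,0,0,1]'

```text
clock: 13.0
position: [0.5536, 0.2171, 0.369]
ee_rot: [0.6, -0.6, 0.373, -0.374]
contact_force: [-0.9, -0.8, 6.8]
width: 0.0227
```

Emit:
arm_command --increments '[0,0,0,0,0.05,0,1,0,0,0,0,0,0,1,0,0,0,0,0,0,1]'

```text
clock: 13.38
position: [0.5535, 0.2171, 0.3687]
ee_rot: [0.601, -0.6, 0.373, -0.374]
contact_force: [-1.4, -2.6, 8.4]
width: 0.0227
```

Emit:
arm_command --increments '[0,0,0,0.02,0.05,0,1,0,0,0,0,0,0,1,0,0,0,0,0,0,1]'

```text
clock: 13.75
position: [0.5535, 0.217, 0.3684]
ee_rot: [0.601, -0.6, 0.374, -0.374]
contact_force: [-1.7, -1.4, 10.0]
width: 0.0226
```

```bash
python3 - <<'E'
from h import *
s=manip.get_state(); print(s['position'],s['contact_force'],s['moment'],s['clock'])
im=vision.get_image('side'); crop(im,'s8',260,60,340,170,7); crop(vision.get_image('wrist'),'w8',230,150,390,350,4)
F=[]
for i in range(6):
    vision.get_image('top'); F.append(manip.get_state()['contact_force'])
print(np.round(F,1), np.mean(F,0))
E
```

```text
[0.55353973 0.21697652 0.36843832] [-1.65982053 -1.41998552  9.95294188] [-0.42166203  0.3290631   0.02144498] 13.75
[[-1.2 -1.9  8. ]
 [-0.8 -2.8  9.8]
 [-0.5 -1.2  9.7]
 [-1.6 -1.4  8.9]
 [-2.2 -1.7  9.2]
 [-1.4 -1.8  9.1]] [-1.27331828 -1.81467725  9.10547586]
```

View pics/s8.png

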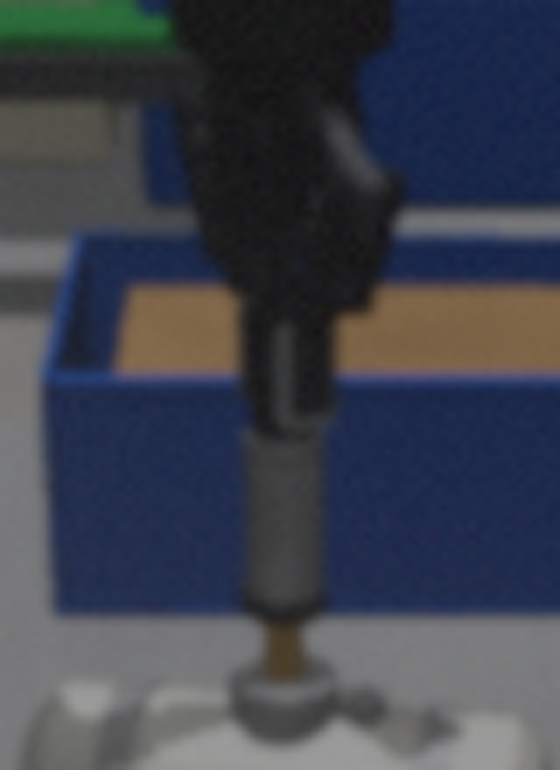

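View pics/w8.png

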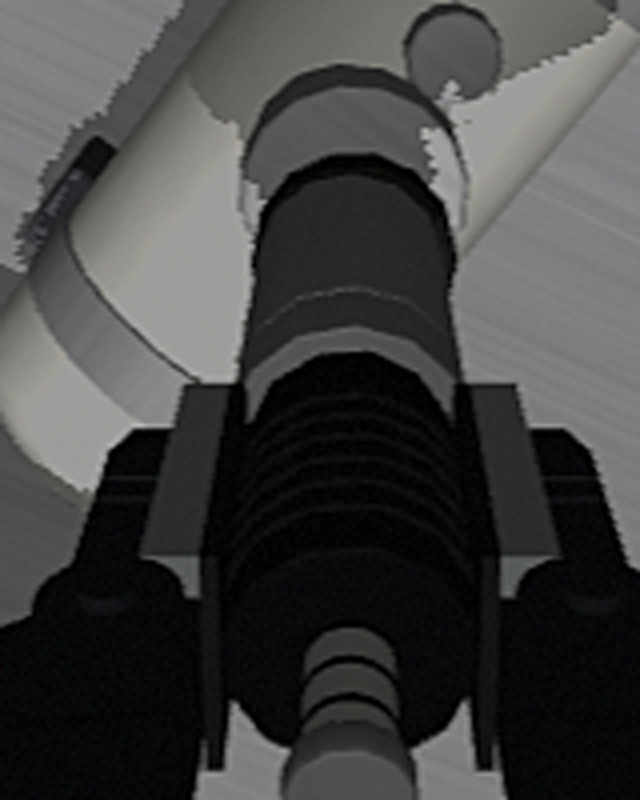

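The rod is visibly out (wrist crop, around (350,680)), the mouth is on the ring, and the mean Fz is about 9 N. I'll hold here for two seconds.

Emit:
arm_command --increments '[0,0,0,0,0,0,1,0,0,0,0,0,0,1,0,0,0,0,0,0,1,0,0,0,0,0,0,1,0,0,0,0,0,0,1,0,0,0,0,0,0,1,0,0,0,0,0,0,1,0,0,0,0,0,0,1]'

```text
clock: 15.15
position: [0.5535, 0.217, 0.3685]
ee_rot: [0.601, -0.6, 0.374, -0.374]
contact_force: [-1.2, -1.4, 9.2]
width: 0.0227
```

Emit:
arm_command --increments '[0,0,0,0,0,0,1,0,0,0,0,0,0,1,0,0,0,0,0,0,1,0,0,0,0,0,0,1,0,0,0,0,0,0,1,0,0,0,0,0,0,1,0,0,0,0,0,0,1,0,0,0,0,0,0,1]'

```text
clock: 16.15
position: [0.5535, 0.217, 0.3685]
ee_rot: [0.601, -0.6, 0.373, -0.374]
contact_force: [-1.6, -1.6, 9.5]
width: 0.0225
```

Emit:
arm_command --increments '[0,0,0,-0.04,-0.2,0,1,0,0,0,0,-0.3,0,1,0,0,0,0,-0.5,0,1,0,0,0,0,-0.8,0,1,0,0,0,0,-1,0,1,0,0,0,0,-1.5,0,1,0,0,0,0,-1.5,0,1,0,0,0,0,-2,0,1]'

```text
clock: 17.15
position: [0.5533, 0.2173, 0.4463]
ee_rot: [-0.6, 0.6, -0.374, 0.374]
contact_force: [-0.0, -0.3, -1.8]
width: 0.0227
```

```bash
python3 - <<'E'
from h import *
s=manip.get_state(); print(s['position'],s['contact_force'],s['clock'])
crop(vision.get_image('side'),'s9',240,40,350,170,5); crop(vision.get_image('wrist'),'w9',230,150,390,350,4)
delta([.5542,-.2004,.4475])
E
```

```text
[0.55326943 0.2172804  0.44627741] [-0.04024738 -0.31838673 -1.82482345] 17.15
pos [0.5539 0.2175 0.4485] clock 17.25 w 0.022414306545602784 F [ 0.38 -0.35 -2.03]
tilt 90.34
shift now-tool cm [ 3.752e+01  3.000e-02 -1.840e+01]
```

View pics/s9.png

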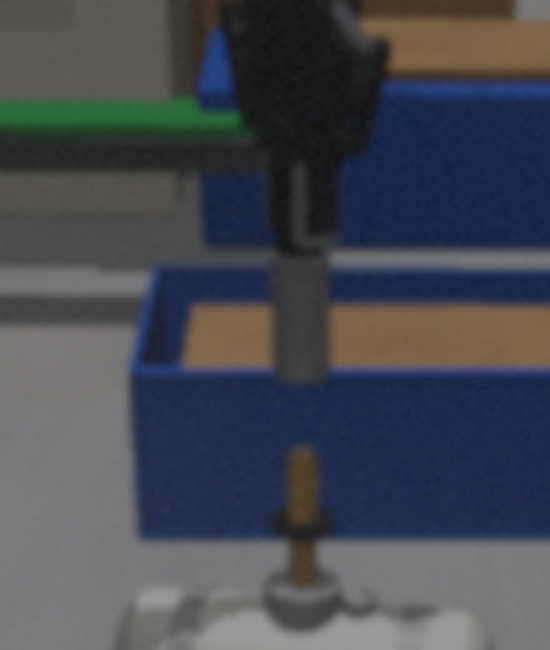

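View pics/w9.png

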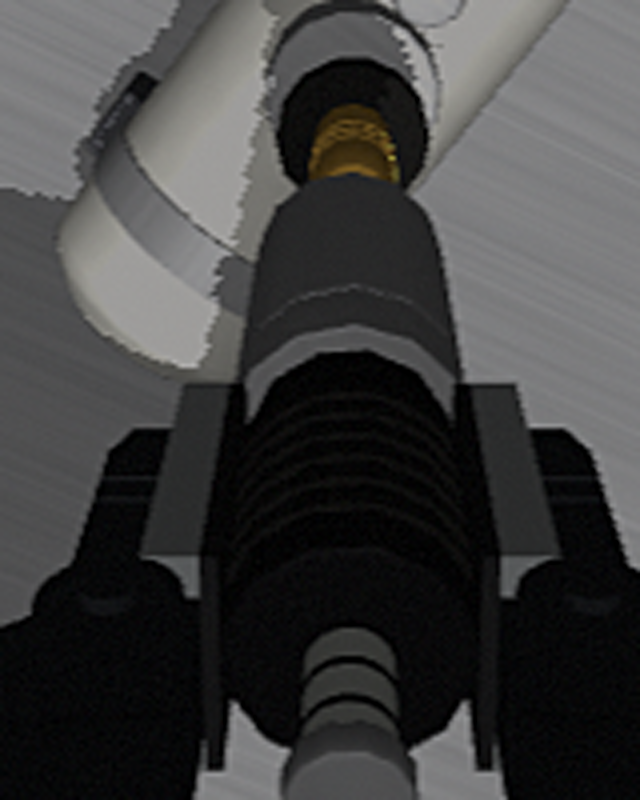

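The gauge is lifted clear with the rod still out. Now I'll carry it back to the pose from which it was lifted.

Emit:
arm_command --increments '[0,0,0,2.7,0,-1.3,1,0,0,0,4.8,0,-2.3,1,0,0,0,5.2,0,-2.5,1,0,0,0,5.2,0,-2.5,1,0,0,0,5.2,0,-2.5,1,0,0,0,5,0,-2.5,1,0,0,0,4.7,0,-2.3,1,0,0,0,3,0,-1.5,1]'

```text
clock: 18.25
position: [0.5548, -0.1833, 0.4448]
ee_rot: [-0.6, 0.6, -0.374, 0.374]
contact_force: [0.5, -0.3, -2.8]
width: 0.0227
```

Emit:
arm_command --increments '[0,0,0,1.77,0,-0.86,1,0,0,0,0,0,0,1,0,0,0,0,0,0,1]'

```text
clock: 18.62
position: [0.5552, -0.1993, 0.4451]
ee_rot: [0.601, -0.6, 0.374, -0.373]
contact_force: [-0.2, 0.4, -2.7]
width: 0.023
```

```bash
python3 - <<'E'
from h import *
delta([.555,-.2003,.32]); print(Rt(manip.get_state()).round(4))
E
```

```text
pos [ 0.5552 -0.1993  0.4451] clock 18.625 w 0.023033194164151588 F [-0.22  0.41 -2.66]
tilt 90.02
shift now-tool cm [ 0.1  12.51 -0.07]
[[ 4.419e-01 -3.000e-04  8.970e-01]
 [-8.970e-01  1.400e-03  4.419e-01]
 [-1.400e-03 -1.000e+00  3.000e-04]]
```

Emit:
arm_command --increments '[0,0,0,0.1,3,-0.06,1,0,0,0,0,3.5,0,1,0,0,0,0,3.5,0,1,0,0,0,0,2.5,0,1,0,0,0,0,1.5,0,1,0,0,0,0,0,0,1,0,0,0,0,0,0,1]'

```text
clock: 19.5
position: [0.5557, -0.2015, 0.3064]
ee_rot: [0.6, -0.6, 0.373, -0.374]
contact_force: [0.4, -0.8, -2.8]
width: 0.0229
```

```bash
python3 - <<'E'
from h import *
delta([.555,-.2003,.2505])
im=vision.get_image('side'); crop(im,'s10',250,200,360,330,6)
im=vision.get_image('wrist'); crop(im,'w10',220,80,420,280,4)
im=vision.get_image('top'); crop(im,'t10',370,180,460,270,6)
E
```

```text
pos [ 0.5557 -0.2015  0.3064] clock 19.5 w 0.022869877177915856 F [ 0.38 -0.82 -2.76]
tilt 90.08
shift now-tool cm [-0.15  5.59 -0.02]
```

View pics/s10.png

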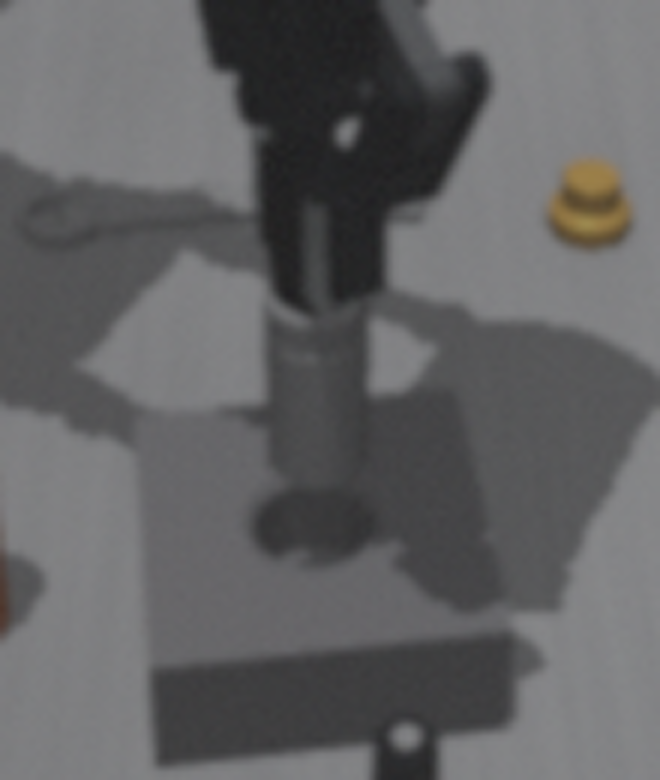

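View pics/w10.png

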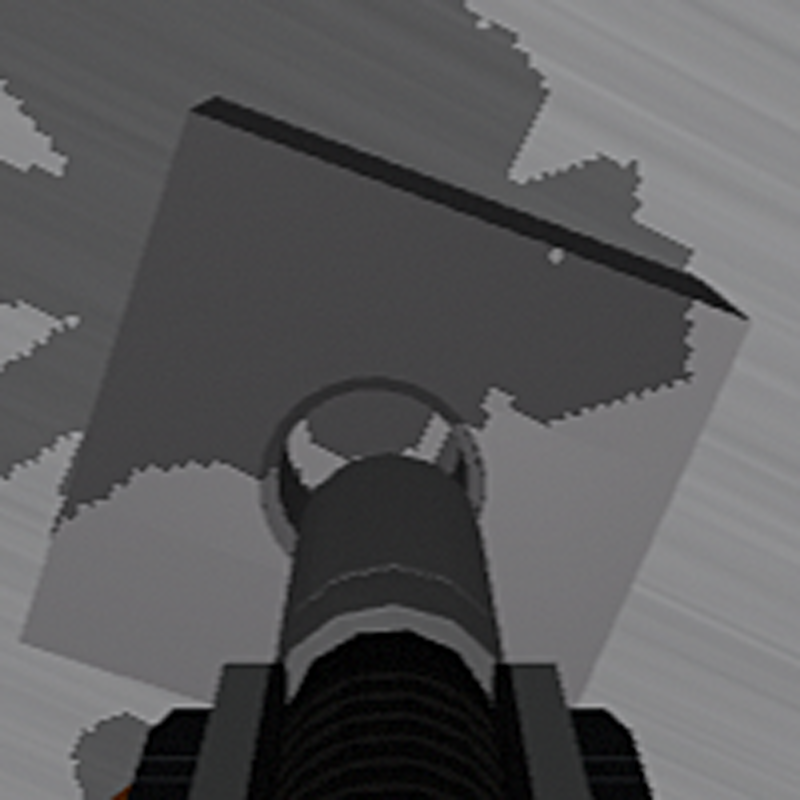

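View pics/t10.png

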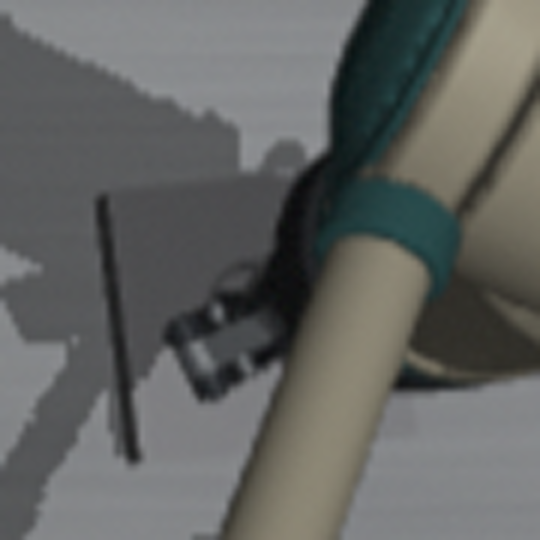

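In the wrist crop the gauge is at x≈390 and the pocket centre at ≈373, about 2.3 mm off along tool x. In the side crop it's 318 against 315, which agrees. I'll correct that and lower it.

Emit:
arm_command --increments '[0,0,0,-0.22,0,0,1,0,0,0,0,0,0,1,0,0,0,0,0.5,0,1,0,0,0,0,0.5,0,1,0,0,0,0,0.4,0,1,0,0,0,0,0,0,1]'

```text
clock: 20.4
position: [0.554, -0.1996, 0.2905]
ee_rot: [-0.6, 0.6, -0.374, 0.373]
contact_force: [-0.1, 0.3, -2.8]
width: 0.0225
```

```bash
python3 - <<'E'
from h import *
delta([.555,-.2003,.2505])
im=vision.get_image('side'); crop(im,'s11',250,200,360,330,6)
im=vision.get_image('wrist'); crop(im,'w11',220,80,420,280,4)
E
```

```text
pos [ 0.554  -0.1996  0.2905] clock 20.4 w 0.022481687406588124 F [-0.11  0.34 -2.82]
tilt 89.96
shift now-tool cm [0.11 4.   0.06]
```

View pics/s11.png

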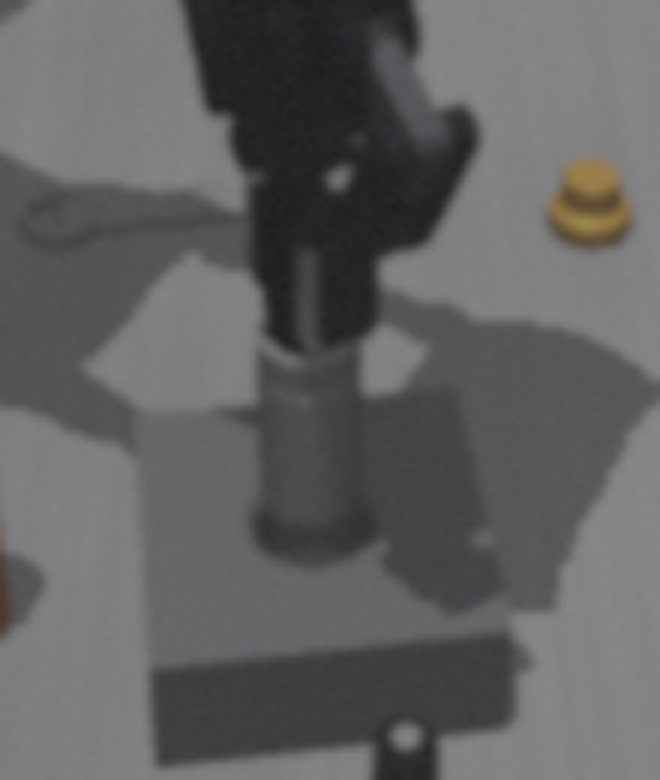

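View pics/w11.png

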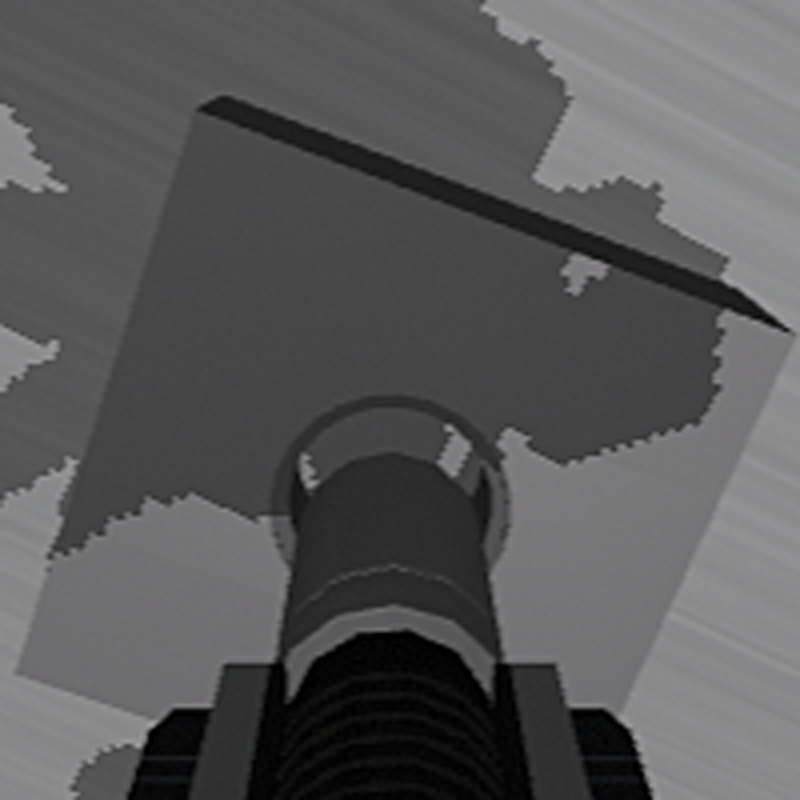

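Emit:
arm_command --increments '[0,0,0,0.02,0.3,0.12,1,0,0,0,0,0.4,0,1,0,0,0,0,0.4,0,1,0,0,0,0,0.4,0,1,0,0,0,0,0,0,1]'

```text
clock: 21.12
position: [0.5552, -0.1992, 0.2757]
ee_rot: [-0.6, 0.6, -0.374, 0.373]
contact_force: [-0.3, -0.5, -2.7]
width: 0.0225
```

```bash
python3 - <<'E'
from h import *
delta([.555,-.2003,.2505])
im=vision.get_image('side'); crop(im,'s12',250,200,360,330,6)
im=vision.get_image('wrist'); crop(im,'w12',220,80,420,280,4)
E
```

```text
pos [ 0.5552 -0.1992  0.2757] clock 21.125 w 0.022463476101483602 F [-0.25 -0.48 -2.66]
tilt 89.96
shift now-tool cm [ 0.09  2.52 -0.06]
```

View pics/s12.png

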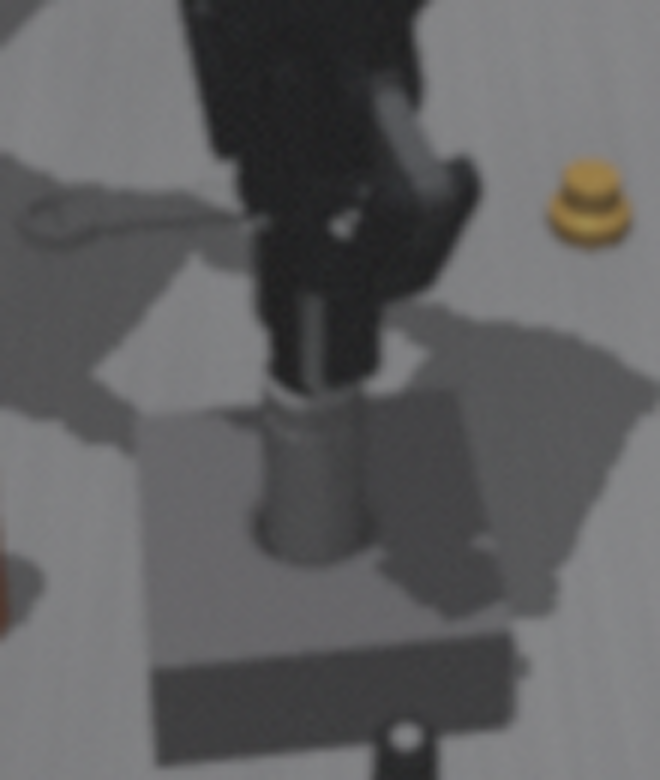

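View pics/w12.png

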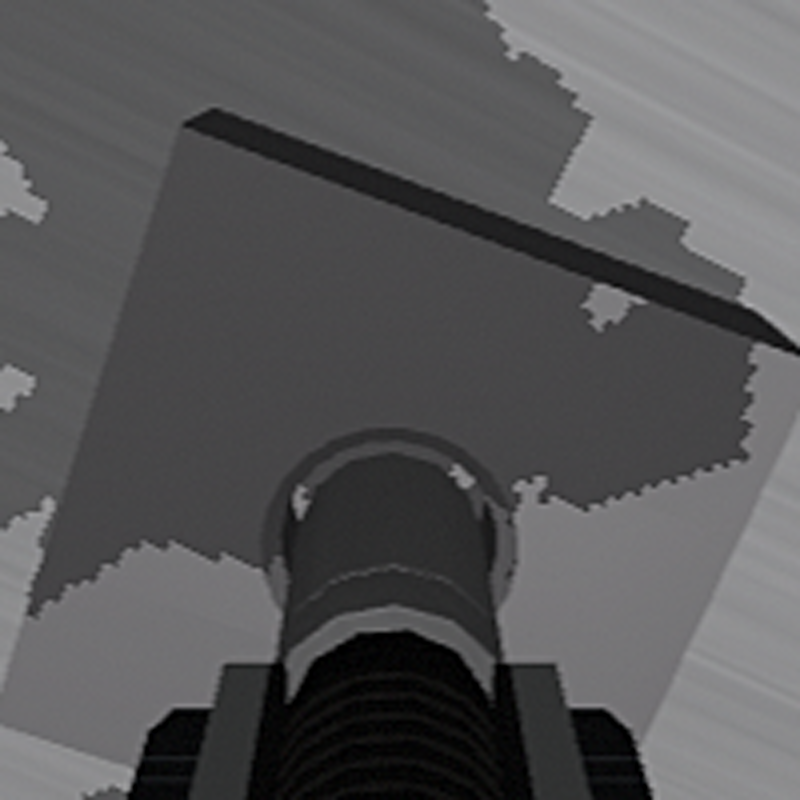

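The mouth has entered the pocket centred: 390/390 in the wrist crop and about 314/315 in the side crop. I'll keep lowering.

Emit:
arm_command --increments '[0,0,0,0,0.4,0,1,0,0,0,0,0.4,0,1,0,0,0,0,0.4,0,1,0,0,0,0,0.4,0,1,0,0,0,0,0.3,0,1,0,0,0,0,0.2,0,1,0,0,0,0,0,0,1]'

```text
clock: 22.1
position: [0.5553, -0.1993, 0.255]
ee_rot: [-0.6, 0.6, -0.374, 0.374]
contact_force: [-0.0, -0.3, -2.6]
width: 0.0224
```

Emit:
arm_command --increments '[0,0,0,0,0.1,0,1,0,0,0,0,0.1,0,1,0,0,0,0,0,0,1]'

```text
clock: 22.48
position: [0.5553, -0.1993, 0.2532]
ee_rot: [-0.6, 0.6, -0.374, 0.374]
contact_force: [-0.4, -0.6, -3.1]
width: 0.0226
```

Emit:
arm_command --increments '[0,0,0,0,0.1,0,1,0,0,0,0,0.1,0,1,0,0,0,0,0,0,1]'

```text
clock: 22.85
position: [0.5553, -0.1993, 0.2511]
ee_rot: [-0.6, 0.6, -0.374, 0.374]
contact_force: [-0.6, -0.2, -2.7]
width: 0.0227
```

Emit:
arm_command --increments '[0,0,0,0,0.05,0,1,0,0,0,0,0.05,0,1,0,0,0,0,0,0,1]'

```text
clock: 23.22
position: [0.5554, -0.1993, 0.2504]
ee_rot: [-0.6, 0.6, -0.374, 0.374]
contact_force: [-0.0, -0.7, -0.6]
width: 0.0228
```

Contact with the pocket floor is felt (Fz −2.7 → −0.6). I'll release and retreat.

Emit:
arm_command --increments '[0,0,0,0,0.03,0,0.6,0,0,0,0,0,0,0.4,0,0,0,0,0,0,0.3,0,0,0,0,0,0,0.3,0,0,0,0,0,0,0.3]'

```text
clock: 23.85
position: [0.5554, -0.1993, 0.2499]
ee_rot: [-0.6, 0.6, -0.374, 0.374]
contact_force: [-0.6, 0.2, 0.3]
width: 0.0598
```

Emit:
arm_command --increments '[0,0,0,0,-1,0,0.3,0,0,0,0,-2,0,0.3,0,0,0,0,-4,0,0.3,0,0,0,0,-4,0,0.3,0,0,0,0,-4,0,0.3,0,0,0,0,-2,0,0.3,0,0,0,0,0,0,0.3]'

```text
clock: 24.72
position: [0.5555, -0.1994, 0.4225]
ee_rot: [0.6, -0.6, 0.372, -0.376]
contact_force: [0.0, 0.5, -0.4]
width: 0.06
```

```bash
python3 - <<'E'
from h import *
delta([.555,-.2003,.2505])
im=vision.get_image('side'); save(im,'s13'); crop(im,'s13c',250,200,360,330,6)
p=vision.camera_params('wrist');im=vision.get_image('wrist'); crop(im,'w13',220,80,420,280,4)
E
```

```text
pos [ 0.5555 -0.1994  0.4225] clock 24.725 w 0.05996303740956359 F [ 0.01  0.47 -0.41]
tilt 90.18
shift now-tool cm [-1.00e-02  1.72e+01 -1.40e-01]
```

View pics/s13.png

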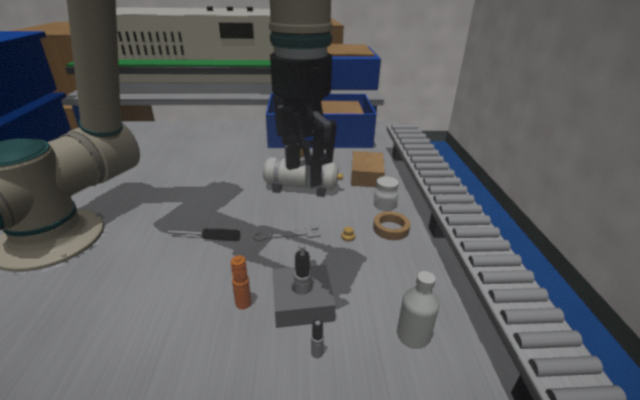

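View pics/s13c.png

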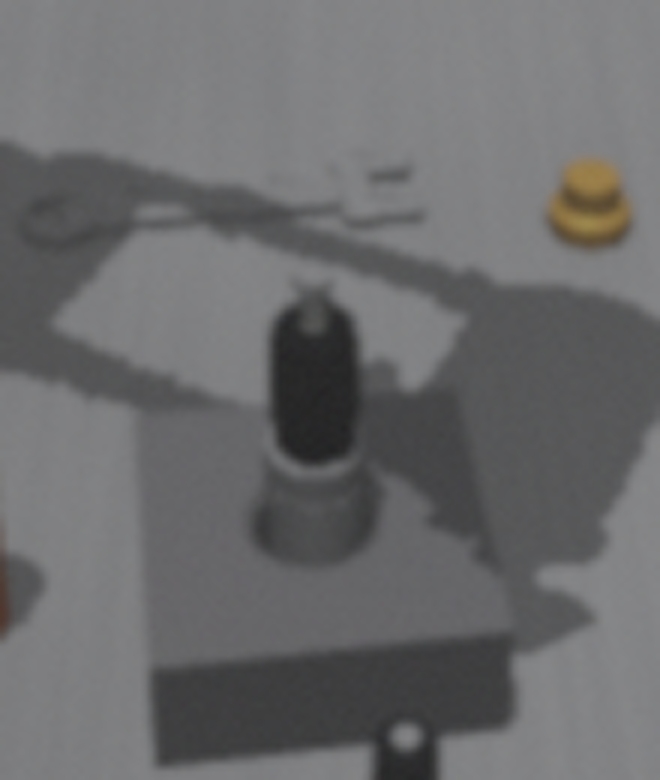

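View pics/w13.png

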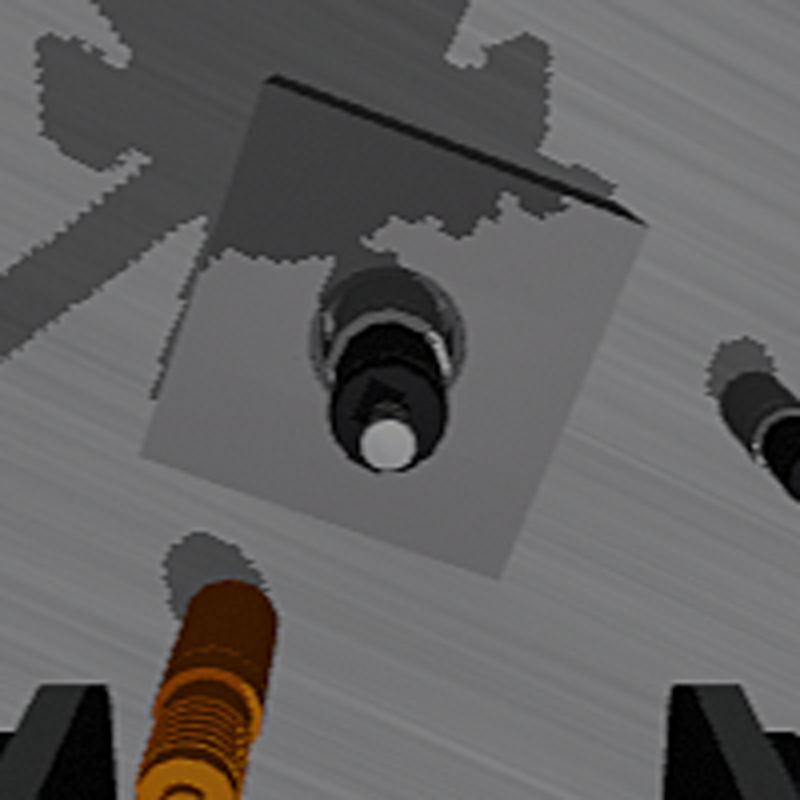

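The gauge stands upright in the pocket at side (302,270). It's free of the fingers with its rod out, and the bystanders are where they were. I'm handing the job in.

```bash
python3 -c "
from rig import ticket; print(ticket.sign_off())"
```

```text
the job is handed in; nothing more can be done
None
```

I took the gauge out of its stand, pressed it onto the valve stem, held it there and put it back upright in its stand. I handed the job in at about 25 s. The sign-off gives no verdict.

- **Which gauge:** I used the large black/steel one in the stand and left the orange one and the smaller black one alone.
- **Press:** Contact with the ring was felt about 39 mm above the neck. I pressed until the wrist force read about 9 N, which works out to roughly 2.7–3.3 mm of squeeze. I held it for over 2 s. The largest upward force I read was 10 N.
- **Alignment on the stem:** During the descent one small correction went the wrong way and gave a 2 N sideways push, so I undid it. About 2 N of sideways force remained while pressing.
- **Return:** Coming back to the stand, the gauge was about 2 mm off the pocket in the wrist view, so I corrected it before lowering.
- **Last checks:** The final side and wrist pictures show the gauge upright in the pocket with its rod out and the fingers well clear. The wrist force is back near zero, and I saw no movement among the bystanders in view. I didn't measure the gauge's final height or tilt separately. The floor contact was felt at the same tool height as at the grasp.

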